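# Swap the open push-latch box in the entryway

### The arm

A 6-joint arm with a two-finger parallel gripper is mounted at the origin on the work surface. World frame = base frame: x ahead of the robot, y to its left, z up, the work surface at z = 0. Lengths are in m, angles in rad, forces in N, time in s.
With the tool pointing down it reaches from about 0.35 to 0.975 m from the base axis. Payload 4.9 kg.
Tool frame: the origin (TCP) lies on the front face of the gripper's body, between the roots of the fingers; the fingertips stand ctrl.tip_extent ahead of it and the grasp point (between the pads) lies 54 mm ahead of it (ctrl.tip_extent is the distance from the TCP to the fingertips, in m); z points along the fingers, y is the line along which they close (so a half turn about z gives the same grasp; the last joint's range is limited). The gripper opens to 85 mm and grips with 20 to 120 N. Pads are 22 mm wide; open, the fingers measure 114 mm over their backs; the gripper's body (76 mm by 85 mm) begins 54 mm behind the grasp point. The pads swing forward as they close: fully open they stand 13 mm farther back than shut.
Start: joints at [1.064, 0.053, 1.613, -0, 1.476, -0.119], TCP at [0.236, 0.579, 0.304] pointing down, gripper open.
Joint ranges: [-3.01, 3.01], [-1.01, 2.22], [0.06, 2.58], [-1.02, 4.17], [0.09, 2.62], [-3.14, 3.14]. Speed limits (rad/s): [2.57, 2.57, 3.14, 3.14, 3.14, 3.14].

### API

Orientations are given as a rotation vector (axis times angle).
In Python, from station import ctrl gives the robot as it stands.
- The arm moves only by the tool apply_moves, never from a script. Its argument "rows" is one flat list of numbers, 6 for each row, row after row: the shift along the tool's x, y, z normalised to -1 to 1, where 1 is 0.6 m, then the turn, a rotation vector about the tool's x, y, z normalised to -1 to 1, where 1 is 90 degrees. A call has 1 to 20 rows; each row is the pose to reach, as a shift and turn from the pose commanded when the call began, along the tool's axes at that moment; what a row does not reach only later rows make up. A row lasts 1/10 s, in which the tool goes at most 50 mm and 8.59 degrees, less where a joint would pass 70% of its speed; a pose out of reach is approached as far as the arm can. A call with a number of a shift or a turn outside -1 to 1 is refused whole. A call with a gripper value outside its range is refused whole. "grip" is the opening, from 0 (shut) to 1 (fully open), set as the call begins (left out, the last holds). The fingers move at their own pace and stop on an object; "grip_force" is the grip in N (left out, the last holds). Time passes only in rows, so rows that repeat a pose let the fingers close. It gives the time, the measured TCP pose, the force, the opening and the grip force at its end, in the units of the state.
- ctrl.get_obs(): the state, without advancing time (a new reading comes with each control period).
- ctrl.get_image(name): name is "scene" or "top" or "wrist"; returns (picture, depth): 420x560x3 uint8, blue, green, red; 420x560 float32, m along the optical axis (not along the pixel's ray), 0 where there is no reading.
- ctrl.camera_model(name): a dict with "mtx" (3x3 intrinsics, pixels), "k1" (the pictures are not rectified: a ray, as slopes to the right and down, at radius r is drawn at 1 + k1 r^2 times it, then the intrinsics apply), "R" (3x3) and "t" (3): a world point X has camera coordinates R X + t; the wrist camera has in their place "tool_from_camera" (4x4, takes a point from camera to tool coordinates, whose origin is the TCP and whose axes are the flange's). Camera axes: x right, y down, z forward; pixel columns grow to the right and rows downward; lengths in m; the calibration is good to about 2 mm. A picture is of the moment at which its call begins: read the wrist's pose just before it. camera_model takes no time and is no camera call.
- ctrl.finish_job(): hands the job in; it is judged then, once.
The state is a dict: "t": time; "q": joint angles; "dq": joint speeds; "effort": joint torques, N m; "tool_pos": TCP position; "tool_rot": TCP orientation; "contact_force": force on the tool from outside, world axes, zero at the start; "wrist_torque": the same for the moment, N m; "opening": finger opening in m; "grip_force": force on a finger pad.
Only numpy, scipy, OpenCV 4.12 (cv2) and the standard library are available. Lean on these libraries where they do the work, as an engineer would, in place of code of your own. Each camera call takes 0.05 s, during which the arm holds its last target. There are 200 camera calls.

### The job

On the shoe cabinet by the front door stand three boxes with push-push lids. Shut the green-lidded key box, which was left open, and pop open the white-lidded stamp box, leaving the blue-lidded box shut. A push right down on the marked free edge of a lid, then letting go, changes it over; check how each lid ended up and push again if it is wrong.

Things in the scene. Friction and masses are not known exactly. Their poses are not given: they have to be found in the camera images.
- green_press (a point): Steel press mark on green lid of key box (open at start). All 3 boxes alike: fixed, wooden, 130 x 112 x 66 mm high, turned up to 20 deg. Lid 118 x 98 x 14 mm, 11 mm proud, hinged at the robot's side, free edge away from robot. Point: on lid's top face, mid-width, 20 mm from free edge, 100 mm from hinge; moves with lid. x: hinge to free edge, y: across, z: out of top face.
- white_press (a point): Same point on white lid of stamp box (shut at start). Height of the point above the table: shut 77 mm (lid level), open about 117 mm (lid up 24 deg), pushed to its hard stop 68.5 mm. Latch: pushed below 71 mm and let go, the lid changes over: open stays shut, shut springs open within 1 s if clear above. Pushed less, it goes back. Push takes about 2 N, more only at the stop.
- blue_press (a point): Same point on blue lid of shoe-care box, the same kind of box and latch; shut at start (point at 77 mm) and to be shut at the end. It need not be touched; pushed by mistake it springs open, and another full push shuts it.

How it is judged:
At the end, for the whole second after the job is handed in: The green lid is shut (its press point less than 87 mm above the table), the white lid stands open (its press point more than 105 mm above the table) and the blue lid is shut (below 87 mm) (height (world z) of each of green_press, blue_press below 0.087 m and height (world z) of white_press above 0.105 m); the robot touches nothing.
It also fails if it takes over 40 s, if anything falls off the work surface, if the arm or the gripper's body presses on something with over 40 N, if the wrist force passes 120 N, or if a joint passes its speed limit or range.

## Working session

There is one attempt and no reset: what is moved stays moved. The work goes in short steps, Python scripts to look and compute and a tool call to move; the robot and the scene stay as the last step left them, time stands still between calls to the robot, and variables do not carry over. Pictures are saved under pics/ and viewed, at most 10 in all, crops included, and the job is handed in when it is done.

Besides the shell and the picture viewer there is one more tool, called after ">>>" as name(argument=value, ...), one argument or row to a line, values as JSON. apply_moves: Moves the arm, as the interface text tells. Its arguments: {"type":"object","properties":{"rows":{"type":"array","items":{"type":"number"}},"grip":{"type":"number"},"grip_force":{"type":"number"}},"required":["rows"]}

```bash
mkdir -p pics
cat > h.py <<'E'
import numpy as np,cv2
from station import ctrl
from scipy.spatial.transform import Rotation as Ro
def cloud(name):
    o=ctrl.get_obs(); im,d=ctrl.get_image(name); m=ctrl.camera_model(name)
    K=np.array(m["mtx"]);v,u=np.mgrid[0:420,0:560]
    p=cv2.undistortPoints(np.stack([u,v],-1).reshape(-1,1,2).astype(float),K,np.array([m["k1"],0,0,0,0])).reshape(420,560,2)
    c=np.dstack([p[...,0]*d,p[...,1]*d,d])
    if "R" in m: X=(c-np.array(m["t"]).ravel())@np.array(m["R"])
    else:
        T=np.array(m["tool_from_camera"]); X=(c@T[:3,:3].T+T[:3,3])@Ro.from_rotvec(o["tool_rot"]).as_matrix().T+o["tool_pos"]
    X[d==0]=np.nan
    return im,X
E
python3 - <<'E'
from h import *
o=ctrl.get_obs();print(o["t"],o["tool_pos"],o["tool_rot"],o["opening"],ctrl.tip_extent)
print(Ro.from_rotvec(o["tool_rot"]).as_matrix().round(3))
a,X=cloud("top");np.save("top.npy",X);cv2.imwrite("pics/top.png",a);cv2.imwrite("top_raw.png",a)
b,_=cloud("scene");cv2.imwrite("pics/scene.png",b)
E
```

```text
0.0 [0.23608987 0.57818488 0.30266102] [-6.05191810e-01 -3.08210057e+00  3.05970944e-03] 0.08547239127124262 0.0726
[[-0.926  0.378 -0.001]
 [ 0.378  0.926 -0.002]
 [ 0.    -0.002 -1.   ]]
```

View pics/top.png

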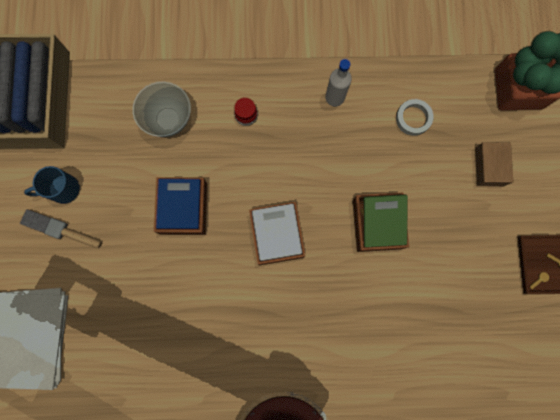

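View pics/scene.png

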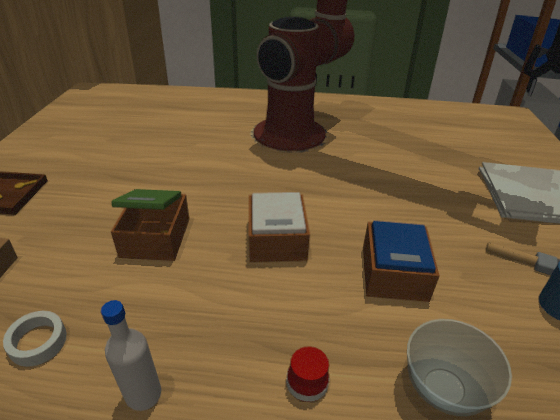

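The top view shows the blue lid (mark at 178,187), white lid (mark 274,215) and open green lid (mark 386,206). In the scene view, green stands open and the other two are shut. Next I'll measure the marks and lids.

```bash
cat > m.py <<'E'
from h import *
def measure(a,X,seeds):
    hsv=cv2.cvtColor(a,cv2.COLOR_BGR2HSV)
    for n,(u,v) in seeds.items():
        c=np.nanmedian(X[v-1:v+2,u-2:u+3].reshape(-1,3),0)
        # mark blob: pixels similar to the seed colour near it
        seed=np.median(a[v-1:v+2,u-2:u+3].reshape(-1,3),0)
        mk=(np.abs(a.astype(int)-seed).max(2)<18).astype(np.uint8)
        w=np.zeros_like(mk);w[max(v-16,0):v+17,max(u-20,0):u+21]=1
        _,L=cv2.connectedComponents(mk*w); s=L==L[v,u]
        vs,us=np.nonzero(s);P=np.nanmedian(X[s],0)
        print(n,"seed",seed,"px",s.sum(),us.mean().round(1),vs.mean().round(1),"mark",((np.nanmin(X[s],0)+np.nanmax(X[s],0))/2).round(4),"median",P.round(4), "rect",cv2.minAreaRect(np.stack([us,vs],1).astype(np.float32)))
E
python3 - <<'E'
from m import *
a=cv2.imread("top_raw.png");X=np.load("top.npy")
S=dict(blue=(178,187),white=(274,215),green=(386,206))
measure(a,X,S)
h=cv2.cvtColor(a,cv2.COLOR_BGR2HSV)
for n,(u,v),lo,hi in [("blue",(185,210),(95,80,40),(130,255,255)),("white",(278,240),(0,0,120),(180,60,255)),("green",(386,230),(40,60,30),(90,255,255))]:
    m=cv2.inRange(h,lo,hi);_,L=cv2.connectedComponents(m);s=L==L[v,u]
    P=X[s];r=cv2.minAreaRect(P[:,:2][~np.isnan(P[:,0])].astype(np.float32))
    print(n,s.sum(),np.array(r[0]).round(4),np.array(r[1]).round(4),r[2],"z",np.nanpercentile(P[:,2],[2,50,98]).round(4))
E
```

```text
blue seed [108. 114. 110.] px 124 178.2 186.5 mark [0.5905 0.2362 0.0778] median [0.59   0.2357 0.0782] rect ((178.0, 186.5), (5.0, 20.0), 90.0)
white seed [113. 119. 116.] px 146 273.4 214.8 mark [0.5205 0.0138 0.078 ] median [0.5199 0.0149 0.0776] rect ((273.6156005859375, 214.7514190673828), (6.842573642730713, 21.364036560058594), 81.25383758544922)
green seed [102. 107. 105.] px 138 386.0 204.7 mark [ 0.533  -0.2393  0.1173] median [ 0.5324 -0.2386  0.1176] rect ((385.9827880859375, 204.7069091796875), (6.341978549957275, 22.196924209594727), 86.633544921875)
blue 1899 [0.5513 0.2354] [0.0973 0.1164] 88.8864974975586 z [0.0723 0.0769 0.0813]
white 2035 [0.4819 0.0074] [0.117  0.0961] 8.761269569396973 z [0.0727 0.0771 0.0816]
green 1961 [ 0.4996 -0.2396] [0.1082 0.0971] 2.910454511642456 z [0.0775 0.1    0.125 ]
```

>>> apply_moves(
  rows=[-0.793,-0.692,0,0,0,0,-0.793,-0.692,0,0,0,0,-0.793,-0.692,0,0,0,0,-0.793,-0.692,0,0,0,0,-0.793,-0.692,0,0,0,0,-0.793,-0.692,0,0,0,0,-0.793,-0.692,0,0,0,0,-0.793,-0.692,0,0,0,0,-0.793,-0.692,0,0,0,0,-0.793,-0.692,0,0,0,0,-0.793,-0.692,0,0,0,0,-0.793,-0.692,0,0,0,0,-0.793,-0.692,0,0,0,0,-0.793,-0.692,0,0,0,0,-0.793,-0.692,0,0,0,0,-0.793,-0.692,0.15,0,0,0,-0.793,-0.692,0.15,0,0,0,-0.793,-0.692,0.15,0,0,0,-0.793,-0.692,0.15,0,0,0],
  grip=0,
  grip_force=20,
)

```text
t: 2.0
tool_pos: [0.5192, 0.0154, 0.2139]
tool_rot: [-0.602, -3.082, -0.0]
contact_force: [0.4, -0.7, 1.1]
opening: 0.0004
grip_force: 0.0
```

Run:
```python
from h import *
o=ctrl.get_obs();print(o["t"],o["tool_pos"],o["opening"],ctrl.tip_extent,o["contact_force"])
R=Ro.from_rotvec(o["tool_rot"]).as_matrix();print(R.round(3))
print((R.T@(np.array([.520,.0143,.077+ctrl.tip_extent+.01])-o["tool_pos"])/.6).round(4))
a,X=cloud("wrist");cv2.imwrite("pics/w1.png",a)
```

```text
2.0 [0.51923414 0.01540049 0.21392091] 0.0003518876366335098 0.0726 [ 0.37905655 -0.71011175  1.13046278]
[[-0.926  0.377 -0.001]
 [ 0.377  0.926  0.   ]
 [ 0.001 -0.    -1.   ]]
[-0.002  -0.0012  0.0905]
```

View pics/w1.png

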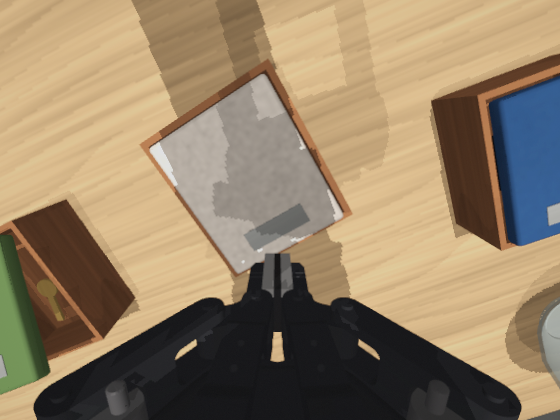

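The wrist view shows the shut fingers (tips at 277,258) above the free edge of the white lid, near its mark (277,228). I'll descend slowly and watch the force.

>>> apply_moves(
  rows=[-0.002,-0.001,0.05,0,0,0,-0.002,-0.001,0.09,0,0,0,-0.002,-0.001,0.1,0,0,0,-0.002,-0.001,0.105,0,0,0,-0.002,-0.001,0.11,0,0,0,-0.002,-0.001,0.113,0,0,0,-0.002,-0.001,0.113,0,0,0],
)

```text
t: 2.75
tool_pos: [0.5219, 0.0132, 0.1477]
tool_rot: [0.605, 3.079, 0.001]
contact_force: [1.3, -0.1, 1.7]
opening: -0.0002
grip_force: 0.8
```

>>> apply_moves(
  rows=[0,0,0.002,0,0,0,0,0,0.004,0,0,0,0,0,0.006,0,0,0,0,0,0.007,0,0,0,0,0,0.007,0,0,0],
)

```text
t: 3.25
tool_pos: [0.5205, 0.0132, 0.1417]
tool_rot: [-0.605, -3.082, 0.0]
contact_force: [0.8, 0.4, 1.6]
opening: -0.0002
grip_force: 0.9
```

>>> apply_moves(
  rows=[0,0,0.001,0,0,0,0,0,0.002,0,0,0,0,0,0.003,0,0,0,0,0,0.003,0,0,0],
)

```text
t: 3.65
tool_pos: [0.5208, 0.0132, 0.1414]
tool_rot: [-0.605, -3.082, 0.001]
contact_force: [-3.3, -0.5, 9.6]
opening: 0.0001
grip_force: 4.7
```

Stop reached (9.6 N), so I'll retract straight up and let go.

>>> apply_moves(
  rows=[0,0,-0.08,0,0,0,0,0,-0.16,0,0,0,0,0,-0.22,0,0,0,0,0,-0.22,0,0,0,0,0,-0.22,0,0,0,0,0,-0.22,0,0,0,0,0,-0.22,0,0,0,0,0,-0.22,0,0,0,0,0,-0.22,0,0,0,0,0,-0.22,0,0,0],
)

```text
t: 4.65
tool_pos: [0.5205, 0.0133, 0.2716]
tool_rot: [-0.605, -3.082, 0.0]
contact_force: [-0.7, 0.5, -0.6]
opening: -0.0
grip_force: 0.0
```

```bash
cat > chk.py <<'E'
from h import *
import sys
o=ctrl.get_obs();R=Ro.from_rotvec(o["tool_rot"]).as_matrix()
a,X=cloud("top");cv2.imwrite(sys.argv[1],a);h=cv2.cvtColor(a,cv2.COLOR_BGR2HSV)
for n,c,lo,hi in [("blue",(.55,.235),(95,80,40),(130,255,255)),("white",(.482,.008),(0,0,70),(180,60,255)),("green",(.5,-.24),(40,60,30),(90,255,255))]:
    s=(cv2.inRange(h,lo,hi)>0)&(np.hypot(X[...,0]-c[0],X[...,1]-c[1])<.09)&(X[...,2]>.06)&(X[...,2]<.14)
    if s.sum()>300:
        P=X[s];A=np.c_[P[:,:2],np.ones(len(P))];k=np.linalg.lstsq(A,P[:,2],rcond=None)[0]
        print(n,s.sum(),"tilt deg",np.degrees(np.arctan(k[0])).round(1),"z pct",np.percentile(P[:,2],[2,50,98]).round(3))
    else: print(n,s.sum(),"hidden")
print(o["t"],o["tool_pos"],o["contact_force"])
print("to green",(R.T@(np.array([.5355,-.239,.1176+ctrl.tip_extent+.07])-o["tool_pos"])/.6).round(3))
E
python3 chk.py pics/t2.png
```

```text
blue 1890 tilt deg 0.3 z pct [0.072 0.077 0.081]
white 945 tilt deg 23.5 z pct [0.094 0.108 0.125]
green 1951 tilt deg 23.9 z pct [0.078 0.1   0.125]
4.65 [0.52054571 0.01327109 0.27159633] [-0.66516499  0.47622746 -0.59462311]
to green [-0.182 -0.38   0.019]
```

View pics/t2.png

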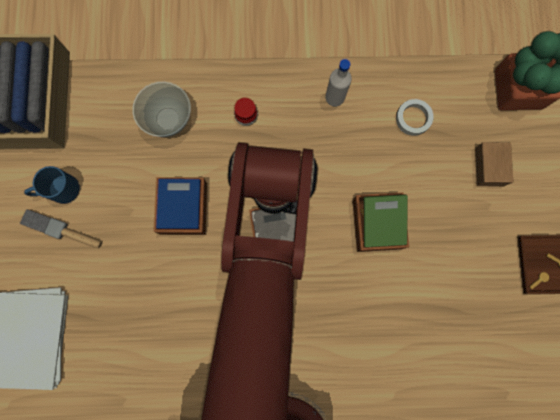

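The top view shows the arm over the white box, with the white lid now tilted up at about (273,222), 23.5° open. Blue (180,205) is still shut. Next is green.

>>> apply_moves(
  rows=[-0.186,-0.378,0,0,0,0,-0.186,-0.378,0,0,0,0,-0.186,-0.378,0,0,0,0,-0.186,-0.378,0,0,0,0,-0.186,-0.378,0,0,0,0,-0.186,-0.378,0,0,0,0,-0.186,-0.378,0,0,0,0,-0.186,-0.378,0.06,0,0,0,-0.186,-0.378,0.11,0,0,0,-0.186,-0.378,0.125,0,0,0,-0.186,-0.378,0.125,0,0,0],
)

```text
t: 5.8
tool_pos: [0.5375, -0.2372, 0.1954]
tool_rot: [-0.602, -3.08, -0.002]
contact_force: [-0.3, -0.8, 0.8]
opening: -0.0
grip_force: 0.1
```

>>> apply_moves(
  rows=[0,0,0.01,0,0,0,0,0,0.02,0,0,0,0,0,0.03,0,0,0,0,0,0.04,0,0,0,0,0,0.05,0,0,0,0,0,0.06,0,0,0,0,0,0.07,0,0,0,0,0,0.078,0,0,0,0,0,0.078,0,0,0],
)

```text
t: 6.7
tool_pos: [0.5378, -0.2387, 0.1493]
tool_rot: [-0.605, -3.081, -0.001]
contact_force: [1.1, 0.3, 2.2]
opening: 0.0002
grip_force: 0.8
```

>>> apply_moves(
  rows=[0,0,0.004,0,0,0,0,0,0.008,0,0,0,0,0,0.011,0,0,0,0,0,0.013,0,0,0,0,0,0.015,0,0,0,0,0,0.016,0,0,0,0,0,0.016,0,0,0],
)

```text
t: 7.4
tool_pos: [0.5382, -0.2389, 0.142]
tool_rot: [-0.605, -3.082, -0.0]
contact_force: [-3.3, 2.5, 9.2]
opening: -0.0001
grip_force: 4.4
```

Stop reached on green. I'll retract up and wait.

>>> apply_moves(
  rows=[0,0,-0.08,0,0,0,0,0,-0.16,0,0,0,0,0,-0.24,0,0,0,0,0,-0.3,0,0,0,0.2,0,-0.3,0,0,0,0.2,0,-0.3,0,0,0,0.2,0,-0.3,0,0,0,0.2,0,-0.3,0,0,0,0.2,0,-0.3,0,0,0,0.2,0,-0.3,0,0,0,0.2,0,-0.3,0,0,0,0.2,0,-0.3,0,0,0,0.2,0,-0.3,0,0,0,0.2,0,-0.3,0,0,0],
)

```text
t: 8.8
tool_pos: [0.4273, -0.1936, 0.3206]
tool_rot: [-0.605, -3.082, -0.0]
contact_force: [-0.3, -0.1, -0.5]
opening: 0.0002
grip_force: 0.0
```

```bash
python3 chk.py pics/t3.png; python3 -c "
from h import *
cv2.imwrite('pics/s3.png',ctrl.get_image('scene')[0])"
```

```text
blue 1896 tilt deg 0.3 z pct [0.072 0.077 0.081]
white 2180 tilt deg 23.4 z pct [0.077 0.102 0.125]
green 462 tilt deg -0.5 z pct [0.072 0.077 0.081]
8.8 [ 0.42734763 -0.1936137   0.32055668] [-0.25428774 -0.07618842 -0.46437088]
to green [-0.196 -0.002  0.101]
```

View pics/s3.png

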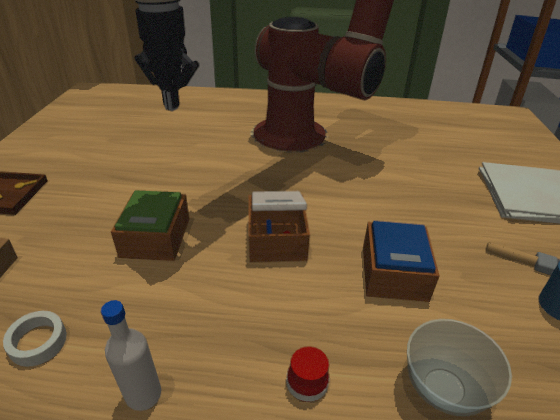

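The scene view shows green shut (150,205), white open (278,205) and blue shut (402,245), with the gripper clear of everything.

```bash
python3 -c "
from station import ctrl
print(ctrl.finish_job())"
```

```text
the job is handed in; nothing more can be done
None
```

The green lid is shut, the white lid is open at about 23°, and the blue lid is still shut and was not touched; I checked all three by camera, then handed the job in with the arm clear at about 9 s.

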